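# Tare the kitchen scale for the bowl and weigh the lemon

### The arm

A 6-joint arm with a two-finger parallel gripper is mounted at the origin on a cart in front of the work surface, level with it; the furniture and walls round the work are solid. World frame = base frame: x ahead of the robot, y to its left, z up, the work surface at z = 0. Lengths are in mm, angles in rad, forces in N, time in s.
With the tool pointing down it reaches from about 275 to 750 mm from the base axis. Payload 10.2 kg.
Tool frame: the origin (TCP) lies between the finger pads; the fingertips stand 17 mm ahead of it and the grasp point (between the pads) lies 2 mm behind it; z points along the fingers, y is the line along which they close (so a half turn about z gives the same grasp; the last joint's range is limited). The gripper opens to 85 mm and grips with 20 to 120 N. Pads are 22 mm wide; open, the fingers measure 114 mm over their backs; the gripper's body (76 mm by 85 mm) begins 54 mm behind the grasp point. The pads swing forward as they close: fully open they stand 13 mm farther back than shut.
Start: joints at [-1.46, 0.313, 1.498, -0, 1.331, -0.223], TCP at [171.996, -496.033, 248.294] pointing down, gripper open.
Joint ranges: [-2.94, 2.94], [-0.97, 2.17], [0.19, 2.56], [-1.23, 4.37], [0.02, 3.11], [-2.88, 2.88]. Speed limits (rad/s): [2.39, 2.39, 3.01, 3.14, 3.14, 3.14].

### API

Orientations are given as a unit quaternion [w, x, y, z].
In Python, from rig import * gives the robot as it stands.
- The arm moves only by the tool step_arm, never from a script. Its argument "commands" is text: rows parted by semicolons, each of 7 numbers parted by spaces: the opening, from 0 (shut) to 1 (fully open), then the shift along the tool's x, y, z in cm, then the turn, a rotation vector about the tool's x, y, z in rad. In form: hand x y z rx ry rz; .... A call has 1 to 20 rows; each row is the pose to reach, as a shift and turn from the pose commanded when the call began, along the tool's axes at that moment; what a row does not reach only later rows make up. A row lasts 1/12 s, in which the tool goes at most 41.7 mm and 7.16 degrees, less where a joint would pass 70% of its speed; a pose out of reach is approached as far as the arm can. A call with a gripper value outside its range is refused whole. The fingers move at their own pace and stop on an object; "newtons" is the grip in N (left out, the last holds). Time passes only in rows, so rows that repeat a pose let the fingers close. It gives the time, the measured TCP pose, the force, the opening and the grip force at its end, in the units of the state.
- sense(): the state, without advancing time (a new reading comes with each control period).
- capture(name): name is "scene" or "top" or "wrist"; returns the picture (400x640x3 uint8, red, green, blue); there is no depth.
- camera_model(name): a dict with "mtx" (3x3 intrinsics, pixels), "eye" and "rotation" of the camera in the world. Camera axes: x right, y down, z forward; pixel columns grow to the right and rows downward; lengths in mm; the calibration is good to about 2 mm. The wrist camera is an equidistant fisheye: a pixel r from the principal point sees the ray r / f radians off the axis. A picture is of the moment at which its call begins: read the wrist's pose just before it. camera_model takes no time and is no camera call; for the wrist camera it gives the pose at the moment of the call.
- finish_job(): hands the job in; it is judged then, once.
Trained networks look in the newest picture that a camera, given by its name, has taken for a name from the list of things; names that differ only in an ending like _2 or _b are one class to them, and where a whole thing is asked for, a point or a joint stands for the part that bears it (a point fixed in the world has none). Each returns a list of dicts, best first, with "score" (0 to 1); they miss things now and then, are a little off and sometimes report something else, mostly with a low value. They report only what shows in the picture. A call takes as long as a camera call. They do not tell look-alikes from the thing itself.
- search_frame(camera, label): "rect" ([centre column, centre row, width, height] in pixels, round what is visible of it).
- trace(camera, label): "mask" (400x640 bool, what is visible of it) and "rect" ([centre column, centre row, width, height] in pixels, round what is visible of it).
- spot_point(camera, label): "xy" ([column, row] in pixels: a listed point, or the origin of a listed thing).
The state is a dict: "time_s": time; "joints": joint angles; "dq": joint speeds; "tau": joint torques, N m; "eef_pos": TCP position; "ee_rot": TCP orientation; "force": force on the tool from outside, world axes, zero at the start; "wrist_torque": the same for the moment, N m; "grip_width": opening from 0.0 (shut) to 1.0 (fully open); "grip_force": force on a finger pad.
Only numpy, scipy, OpenCV 4.12 (cv2) and the standard library are available. Lean on these libraries where they do the work, as an engineer would, in place of code of your own. Each camera call takes 0.05 s, during which the arm holds its last target. There are 200 camera calls.

### The job

Weigh the lemon. Stand the empty rice bowl upright in the middle of the scale's pan and let go of it; then tare the scale by rolling the ribbed thumbwheel in front of the dial with a fingertip until the dial's blue zero mark lies under the red needle, to within one small division, and take the finger off; then put the lemon in the bowl and let go, so that the needle shows the lemon's weight past the zero mark. Leave everything else on the worktop where it is.

Things in the scene. Friction and masses are not known exactly. Their poses are not given: they have to be found in the camera images.
- scale: Grey-green dial kitchen scale standing fast on the worktop, 160 mm deep (its x) by 260 mm wide (its y), shell 46 mm high; origin under its middle, x to its back, y to its left, z up. Its front faces the robot: steel pan on the left, round dial head (132 mm wide, its face sloping 20 degrees towards the robot, up to 100 mm high) on the right, ribbed thumbwheel in front of the dial
- pan_top (a point): Centre of the flat floor of the scale's round steel pan; axes as the scale's. The pan is 130 mm wide over its low rim (5 mm above the floor); its floor is about 112 mm across, 70 mm above the worktop. It is sprung: it sinks 2.45 mm per 100 g, at most 18 mm
- wheel_top (a point): Highest point of the tare thumbwheel; axes as the scale's. Dark ribbed wheel, 56 mm in diameter, 13 mm wide in x; axle along x, 28 mm below this point. Only its top 6 mm stand out of the housing (34 mm exposed in y; housing 36 mm in x by 74 mm in y), so it is rolled by a fingertip pressed lightly on top and dragged left or right, in several strokes. The dial head behind rises 40 mm higher
- wheel (a joint): Angle of the tare thumbwheel (rad). It grows as the wheel's top is dragged to the scale's left (+y), 1 rad per 28 mm; range -1.8 to 3.6. Light friction (about 0.7 N at the rim); it stays where it is left. The dial turns 2/3 rad per rad of the wheel
- dial (a joint): Angle of the white dial disc (rad), 118 mm wide, under a clear window. 0: its zero mark points to the scale's back; grows clockwise seen from above. Turned only by the thumbwheel: wheel dragged left turns it clockwise. The bold blue wedge is the zero mark; small black marks follow clockwise every 20 g (0.1 rad), long ones every 100 g (0.5 rad)
- needle (a joint): Angle of the red needle over the dial (rad). 0 with the pan empty: it points to the back of the scale; grows clockwise as seen from above, 0.5 rad per 100 g on the pan. The weight shown is the needle's angle minus the dial's angle
- dial_zero (a point): The blue zero mark on the dial disc, 50 mm from the dial's centre. x points outwards from the dial's centre through the mark, z up out of the dial's face, y to the anticlockwise side
- needle_tip (a point): Tip of the red needle, 50 mm from the dial's centre, 2 mm above the dial. x points outwards along the needle, z up out of the dial's face, y to the anticlockwise side
- bowl_center (a point): Centre of the white rice bowl, on its axis, half-way up (26 mm to the rim, 26 mm to the foot): 115 mm wide at the rim, flat foot 76 mm wide. The wall leans outwards, 3 to 10 mm thick; inner floor 8 mm above the foot; inside about 105 mm wide at the rim, 50 mm at the floor. Empty, 110 to 195 g. It can be pinched by the rim from above, one finger inside
- lemon_center (a point): Centre of the yellow lemon, lying on the worktop: 78 mm long (its x), 55 mm wide (its y), 56 mm high (half of it below this point). It weighs 108 g, so the tared scale shows 0.54 rad for it
- garlic: Garlic bulb at the back, 60 mm, bystander; origin at its underside
- pepper_jar: Spice jar with a mustard-coloured lid at the back, 45 mm wide, 100 mm high, bystander; origin at its underside
- teaspoon: Teaspoon, 130 mm long, 11 mm high, lying crosswise near the front edge of the worktop on the far left, bystander; origin under its middle
- chopsticks: Pair of brown chopsticks, 239 mm long, 7 mm high, lying crosswise at the front edge of the worktop on the far left, bystander; origin under their middle
Things that resemble listed ones, but are neither listed nor needed, are in the scene too. There is more than one size of the part that bears bowl_center; the job needs the larger.

How it is judged (in metres and radians):
On the way, in this order (a step that is already met when the one before it is completed fails the run):
1. the rice bowl stands upright in the middle of the pan, let go (horizontal distance between bowl_center and pan_top below 0.025 m and z of bowl_center in the frame of pan_top below 0.031 m and angle between bowl_center's own z axis and vertical below 0.1 rad and contact force between the fingers and anything else below 0.2 N and value of joint needle above 0.45 rad), for 0.3 s.
2. with the empty bowl on the pan and no hand on the scale, the zero mark lies under the needle (within 0.1 rad, one small division) (angle between the x axis of needle_tip and the x axis of dial_zero, either way round below 0.1 rad and distance between needle_tip and dial_zero below 0.02 m and horizontal distance between bowl_center and pan_top below 0.03 m and velocity of joint needle below 0.1 rad/s and contact force between each of the arm, the fingers and anything else below 0.2 N), for 0.4 s.
At the end, for the whole second after the job is handed in: The bowl stands upright within 30 mm of the middle of the pan, the lemon lies in it, released, and the scale shows the lemon's weight: the needle stands 0.54 rad (plus or minus 0.13 rad) clockwise of the zero mark and is at rest (horizontal distance between bowl_center and pan_top below 0.03 m and z of bowl_center in the frame of pan_top below 0.032 m and angle between bowl_center's own z axis and vertical below 0.12 rad and horizontal distance between lemon_center and bowl_center below 0.03 m and z of lemon_center in the frame of bowl_center below 0.035 m and angle between the x axis of needle_tip and the x axis of dial_zero, either way round between 0.41 and 0.67 rad and y of needle_tip in the frame of dial_zero below 0 m and velocity of joint needle between -0.15 and 0.15 rad/s and contact force between the fingers and anything else below 0.2 N); the robot touches nothing.
It fails at once if a bystander (garlic, spice jar, teaspoon or chopsticks) is moved more than 40 mm (distance of any of garlic, pepper_jar, teaspoon, chopsticks from where it was at the start of the episode above 0.04 m).
It also fails if it takes over 72 s, if anything falls off the work surface, if the arm or the gripper's body presses on something with over 40 N, if the wrist force passes 120 N, or if a joint passes its speed limit or range.

## Working session

There is one attempt and no reset: what is moved stays moved. The work goes in short steps, Python scripts to look and compute and a tool call to move; the robot and the scene stay as the last step left them, time stands still between calls to the robot, and variables do not carry over. Pictures are saved under pics/ and viewed, at most 10 in all, crops included, and the job is handed in when it is done.

Besides the shell and the picture viewer there is one more tool, called after "Emit:" as name(argument=value, ...) on one line, values as JSON. step_arm: Moves the arm, as the interface text tells. Its arguments: {"type":"object","properties":{"commands":{"type":"string"},"newtons":{"type":"number"}},"required":["commands"]}

```bash
mkdir -p pics; cat > h.py <<'E'
from rig import *
import numpy as np, cv2
from scipy.spatial.transform import Rotation as R
def ray(cam,px,m=None):
    m=m or camera_model(cam); K=np.array(m["mtx"]); Rm=np.array(m["rotation"])
    x=(px[0]-K[0,2])/K[0,0]; y=(px[1]-K[1,2])/K[1,1]
    if cam=="wrist":
        r=np.hypot(x,y); d=np.array([x/r*np.sin(r),y/r*np.sin(r),np.cos(r)]) if r>1e-9 else np.array([0,0,1.])
    else: d=np.array([x,y,1.])
    return np.array(m["eye"],float),Rm@d
def onz(cam,px,z,m=None):
    e,d=ray(cam,px,m); return (e+d*(z-e[2])/d[2]).round(1)
def tri(cps):
    A=np.zeros((3,3));b=np.zeros(3)
    for c,p in cps:
        e,d=ray(c,p); d=d/np.linalg.norm(d); P=np.eye(3)-np.outer(d,d); A+=P;b+=P@e
    return np.linalg.solve(A,b).round(1)
def save(n,im): cv2.imwrite(f"pics/{n}.png",im[:,:,::-1])
def tool(p):  # shift in tool axes (cm) to reach world p
    s=sense(); q=np.array(s["ee_rot"]); r=R.from_quat(q[[1,2,3,0]]); return (r.inv().apply(np.array(p)-s["eef_pos"])/10).round(2)
E
python3 - <<'E'
from h import *
for c in ["scene","top"]: save(c+"0",capture(c))
s=sense();print(s)
for c in ["scene","top"]:
    m=camera_model(c);print(c,np.array(m["eye"]).round(0),np.array(m["rotation"]).round(2).tolist(),m["mtx"][0][0])
    for l in ["pan_top","wheel_top","bowl_center","lemon_center","dial_zero","needle_tip","scale"]:
        for d in spot_point(c,l)[:4]: print(c,l,np.round(d["xy"],1),round(d["score"],2))
E
```

```text
{'time_s': 0.1, 'joints': array([-1.46040084e+00,  3.13392013e-01,  1.49836646e+00,  1.11812349e-05,
        1.33099934e+00, -2.23393986e-01]), 'dq': array([-0.00107979, -0.00212516, -0.00199423, -0.00149432, -0.00180547,
        0.00155418]), 'tau': array([ 2.01548843e-03, -4.12901258e+01, -2.60145199e+01, -1.75601908e-04,
        2.97591636e-03, -2.91710421e-05]), 'eef_pos': array([ 171.97355177, -495.81013291,  247.79131974]), 'ee_rot': array([-5.81343973e-04,  9.86105424e-01,  1.66119699e-01,  3.83190437e-05]), 'force': array([ 0.32303291,  0.37266957, -0.33794271]), 'wrist_torque': array([ 0.01492163, -0.00953743,  0.05560147]), 'grip_force': 0.0, 'grip_width': 1.0015589101767939}
scene [-545. -637.  676.] [-0.48, 0.73, -0.42, 0.26] 461.4646632349558
scene pan_top [353.1 207.5] 0.69
scene wheel_top [378.9 225.2] 0.77
scene bowl_center [377.1 263.1] 0.78
scene bowl_center [255.6 237.9] 0.48
scene dial_zero [395.8 201. ] 0.78
scene needle_tip [400.2 199. ] 0.57
scene needle_tip [395.3 199.1] 0.43
scene scale [344.  202.9] 0.59
scene scale [402.1 200.8] 0.27
top [ 401.   39. 1188.] [0.06, -0.7, 0.71, -0.05] 463.53307507903276
top pan_top [360.  158.2] 0.63
top wheel_top [410.8 184.3] 0.6
top bowl_center [430.9 252.1] 0.79
top bowl_center [278.8 264.2] 0.57
top bowl_center [221.2 266.5] 0.43
top lemon_center [335.6 252.9] 0.56
top dial_zero [399.8 132. ] 0.85
top needle_tip [413.2 133.7] 0.49
top scale [379.7 163.6] 0.67
```

View pics/top0.png

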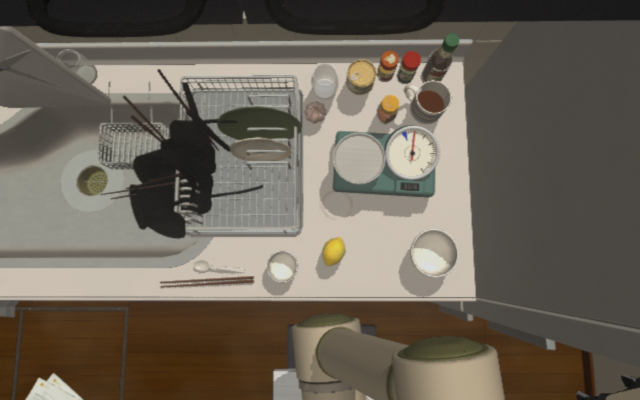

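View pics/scene0.png

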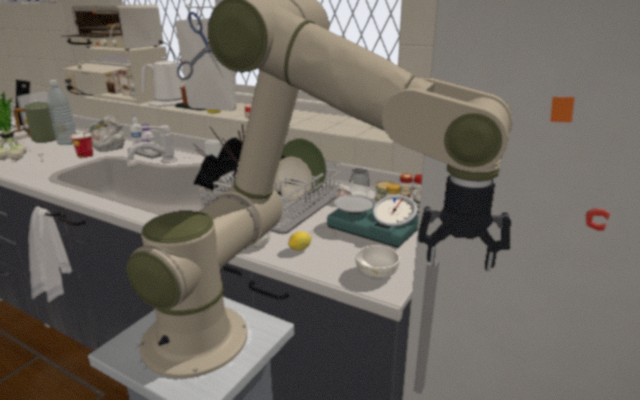

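Top view: the candidates for the rice bowl are the large bowl at (433,253) and the small one at (281,267). The larger fits. The scale is at (385,163), the lemon at (334,251), and something clear stands at (337,203). I'll measure these and confirm in an enlarged crop.

```bash
python3 - <<'E'
from h import *
im=capture("top"); c=cv2.resize(im[110:300,255:480],None,fx=3.2,fy=3.2,interpolation=cv2.INTER_CUBIC); save("crop1",c)
for l,z in [("bowl_center",40),("lemon_center",28),("scale",30)]:
    for d in trace("top",l)[:4]:
        m=d["mask"].astype(np.uint8); cs=max(cv2.findContours(m,0,1)[0],key=cv2.contourArea); r=cv2.minAreaRect(cs)
        w=[onz("top",p,z)[:2] for p in cv2.boxPoints(r)]
        print(l,round(d["score"],2),np.round(d["rect"],1),"ctr",onz("top",r[0],z),"sides",np.linalg.norm(w[0]-w[1]).round(),np.linalg.norm(w[1]-w[2]).round(),"dir",(w[1]-w[0]).round(),(w[2]-w[1]).round())
print("pan",tri([("top",(360,158.2)),("scene",(353.1,207.5))]),onz("top",(360,158.2),70))
print("wheel",tri([("top",(410.8,184.3)),("scene",(378.9,225.2))]),onz("top",(410.8,184.3),60))
print("bowl",tri([("top",(430.9,252.1)),("scene",(377.1,263.1))]),onz("top",(430.9,252.1),26))
print("lemon",onz("top",(335.6,252.9),28))
print("zero",onz("top",(399.8,132),90),"tip",onz("top",(413.2,133.7),90))
E
```

```text
Traceback (most recent call last):
  File "h.py", line 12, in onz
    e,d=ray(cam,px,m); return (e+d*(z-e[2])/d[2]).round(1)
        ~~~^^^^^^^^^^
  File "h.py", line 10, in ray
    return np.array(m["eye"],float),Rm@d
                                    ~~^~
ValueError: matmul: Input operand 1 has a mismatch in its core dimension 0, with gufunc signature (n?,k),(k,m?)->(n?,m?) (size 3 is different from 4)
```

View pics/crop1.png

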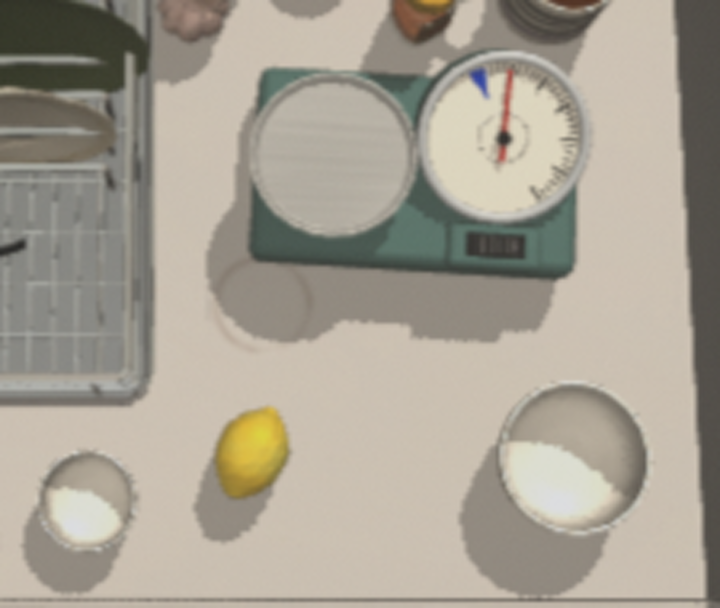

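The crop shows the large bowl at (433,253) top px, clearly larger than the small bowl at (281,266), so it is the one to use. The ring at (337,203) looks like a flat water stain. The zero mark sits slightly anticlockwise of the needle. `rotation` is a quaternion, so I'm fixing the helper.

```bash
sed -i 's/Rm=np.array(m\["rotation"\])/Rm=R.from_quat(np.array(m["rotation"])[[1,2,3,0]]).as_matrix()/' h.py; python3 - <<'E'
from h import *
capture("top")
for l,z in [("bowl_center",45),("lemon_center",28),("scale",46),("needle",88)]:
    for d in trace("top",l)[:4]:
        m=d["mask"].astype(np.uint8); cs=max(cv2.findContours(m,0,1)[0],key=cv2.contourArea); r=cv2.minAreaRect(cs)
        w=[onz("top",p,z)[:2] for p in cv2.boxPoints(r)]
        print(l,round(d["score"],2),np.round(d["rect"],1),"ctr",onz("top",r[0],z),"sides",np.linalg.norm(w[0]-w[1]).round(),np.linalg.norm(w[1]-w[2]).round(),"dir",(w[1]-w[0]).round(),(w[2]-w[1]).round())
print("pan",tri([("top",(360,158.2)),("scene",(353.1,207.5))]),onz("top",(360,158.2),70))
print("wheel",tri([("top",(410.8,184.3)),("scene",(378.9,225.2))]),onz("top",(410.8,184.3),60))
print("bowl",tri([("top",(430.9,252.1)),("scene",(377.1,263.1))]),onz("top",(430.9,252.1),26))
print("lemon",onz("top",(335.6,252.9),28))
print("zero",onz("top",(399.8,132),90),"tip",onz("top",(413.2,133.7),90))
print("base scale corners",[onz("top",p,46) for p in [(337,132),(334,190),(434,196),(437,135)]])
print("fridge edge",onz("top",(470,253),45),onz("top",(480,253),400))
s=sense();print(R.from_quat(np.array(s["ee_rot"])[[1,2,3,0]]).as_matrix().round(3))
E
```

```text
bowl_center 0.77 [281.8 266.9  35.2  31. ] ctr [405.3 137.   45. ] sides 74.0 72.0 dir [  0. -74.] [-72.  -0.]
bowl_center 0.59 [434.4 252.9  49.1  48. ] ctr [ 436.7 -236.    45. ] sides 117.0 116.0 dir [  -0. -117.] [-116.    6.]
lemon_center 0.77 [334.4 251.4  25.2  25.7] ctr [442.4  10.2  28. ] sides 64.0 58.0 dir [ 28. -57.] [-52. -26.]
scale 0.62 [384.9 161.  109.1  77.6] ctr [ 670.2 -123.4   46. ] sides 184.0 267.0 dir [184.  -7.] [ -11. -267.]
needle 0.59 [411.2 153.    5.3   2.4] ctr [ 677.7 -182.4   88. ] sides 5.0 8.0 dir [ 0. -5.] [-8.  0.]
pan [668.6 -54.6  57.6] [668.2 -57.6  70. ]
wheel [ 601.  -176.4   55.6] [ 604.2 -182.4   60. ]
bowl [ 440.  -233.7   26.4] [ 439.5 -233.    26. ]
lemon [437.5   3.1  28. ]
zero [ 728.8 -154.    90. ] tip [ 724.3 -186.5   90. ]
base scale corners [array([742.7,  -2.2,  46. ]), array([592.8,   6.5,  46. ]), array([ 577.1, -241.5,   46. ]), array([ 733.6, -255.5,   46. ])]
fridge edge [ 436.7 -323.2   45. ] [ 425.6 -227.5  400. ]
[[ 0.945  0.328  0.   ]
 [ 0.328 -0.945  0.   ]
 [ 0.    -0.    -1.   ]]
```

```bash
cat >> h.py <<'E'
def Rt(azx,tilt):  # azx: azimuth (deg) of tool x; tool y horizontal part = azx-90; z tilted towards +y part
    a=np.radians(azx); X=np.array([np.cos(a),np.sin(a),0]); o=np.array([np.sin(a),-np.cos(a),0])
    Z=np.sin(tilt)*o-np.cos(tilt)*np.array([0,0,1.]); return R.from_matrix(np.array([X,np.cross(Z,X),Z]).T)
def row(p,azx,tilt):
    s=sense(); r=R.from_quat(np.array(s["ee_rot"])[[1,2,3,0]])
    print("shift",(r.inv().apply(np.array(p)-s["eef_pos"])/10).round(2),"turn",(r.inv()*Rt(azx,tilt)).as_rotvec().round(3))
E
python3 - <<'E'
from h import *
for p in [(200,-235,250),(363,-195,200),(363,-195,126),(394,-211,43)]: row(p,61.8,.4)
E
```

```text
shift [ 11.2  -23.75  -0.17] turn [-0.381  0.149 -0.735]
shift [ 27.91 -22.18   4.83] turn [-0.381  0.149 -0.735]
shift [ 27.91 -22.18  12.23] turn [-0.381  0.149 -0.735]
shift [ 30.31 -19.66  20.53] turn [-0.381  0.149 -0.735]
```

Emit:
step_arm(commands="1 11.2 -23.75 0 0 0 0;1 11.2 -23.75 0 0 0 0;1 11.2 -23.75 0 0 0 0;1 11.2 -23.75 0 0 0 0;1 11.2 -23.75 0 0 0 0;0.5 11.2 -23.75 0 0 0 0;0.5 11.2 -23.75 0 0 0 0;0.5 11.2 -23.75 0 0 0 0;0.5 27.9 -22.2 4.8 -0.38 0.15 -0.735;0.5 27.9 -22.2 4.8 -0.38 0.15 -0.735;0.5 27.9 -22.2 4.8 -0.38 0.15 -0.735;0.5 27.9 -22.2 4.8 -0.38 0.15 -0.735;0.5 27.9 -22.2 4.8 -0.38 0.15 -0.735;0.5 27.9 -22.2 4.8 -0.38 0.15 -0.735;0.5 27.9 -22.2 4.8 -0.38 0.15 -0.735;0.5 27.9 -22.2 4.8 -0.38 0.15 -0.735;0.5 27.9 -22.2 4.8 -0.38 0.15 -0.735;0.5 27.9 -22.2 4.8 -0.38 0.15 -0.735", newtons=30)

```text
time_s: 2.65
eef_pos: [363.1, -195.9, 200.5]
ee_rot: [0.17, 0.842, 0.502, 0.102]
force: [-0.3, -0.1, -0.0]
grip_width: 0.494
grip_force: 0.0
```

```bash
python3 - <<'E'
from h import *
save("w1",capture("wrist"))
for d in spot_point("wrist","bowl_center"): print(d["xy"],d["score"],onz("wrist",d["xy"],26))
for d in trace("wrist","bowl_center"):
    m=d["mask"].astype(np.uint8); c=max(cv2.findContours(m,0,1)[0],key=cv2.contourArea)[:,0]
    w=np.array([onz("wrist",p,52)[:2] for p in c]); print(d["score"],w.min(0),w.max(0),cv2.minEnclosingCircle(w.astype(np.float32)))
row((363,-195,126),61.8,.4);row((394,-211,43),61.8,.4)
E
```

```text
[331.9, 174.3] 0.83 [ 439.  -234.3   26. ]
0.92 [ 378.5 -287.9] [ 492.8 -171. ] ((434.4530029296875, -228.8497772216797), 59.392852783203125)
0.29 [ 626.6 -253.8] [ 799.7 -125.2] ((712.7020874023438, -192.3840789794922), 87.94539642333984)
shift [ 0.02 -2.91  6.85] turn [-0.001 -0.001 -0.001]
shift [ 0.06 -2.92 15.85] turn [-0.001 -0.001 -0.001]
```

View pics/w1.png

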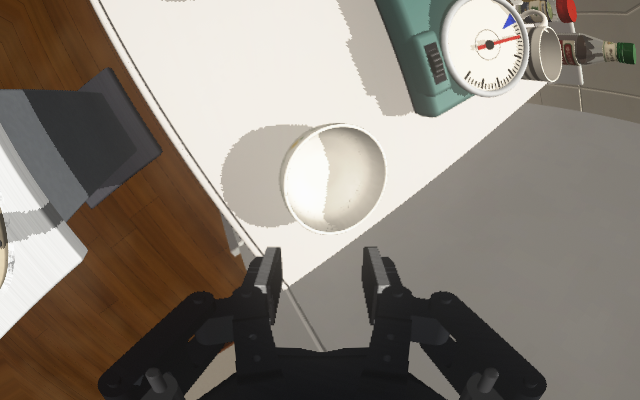

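The wrist view shows the bowl at (334,179), left of the fridge face, with the scale at upper right. The wrist fix of (438,-233) agrees with the top view, so I'm descending onto the near rim.

Emit:
step_arm(commands="0.5 0 -2.9 6.8 0 0 0;0.5 0 -2.9 6.8 0 0 0;0.5 0 -2.9 9 0 0 0;0.5 0 -2.9 11.5 0 0 0;0.5 0 -2.9 14 0 0 0;0.5 0 -2.9 15.8 0 0 0;0.5 0 -2.9 15.8 0 0 0;0.5 0 -2.9 15.8 0 0 0;0 0 -2.9 15.8 0 0 0;0 0 -2.9 15.8 0 0 0;0 0 -2.9 15.8 0 0 0;0 0 -2.9 15.8 0 0 0;0 0 -2.9 15.8 0 0 0;0 0 -2.9 15.8 0 0 0;0 0 -2.9 15.8 0 0 0;0 0 -2.9 15.8 0 0 0", newtons=30)

```text
time_s: 4.13
eef_pos: [393.5, -211.1, 43.5]
ee_rot: [0.17, 0.841, 0.503, 0.102]
force: [-1.1, 0.6, 0.5]
grip_width: 0.159
grip_force: 27.7
```

Emit:
step_arm(commands="0 0 0.8 -1.8 0 0 0;0 0 1.6 -3.7 0 0 0;0 0 3 -7 0 0 0;0 0 4.7 -11 0 0 0;0 0 5.9 -13.8 0 0 0;0 0 5.9 -13.8 0 0 0;0 0 5.9 -13.8 0 0 0;0 0 5.9 -13.8 0 0 0", newtons=40)

```text
time_s: 4.8
eef_pos: [393.7, -211.1, 192.3]
ee_rot: [0.169, 0.841, 0.504, 0.102]
force: [-0.6, 0.6, -1.7]
grip_width: 0.148
grip_force: 38.8
```

```bash
python3 - <<'E'
from h import *
s=sense();print(s["eef_pos"],s["grip_width"],s["force"],s["joints"])
a=capture("scene");b=capture("wrist")
im=np.vstack([cv2.resize(a[100:300,260:540],(700,500))[:, :],]);
im=np.hstack([cv2.resize(a[120:300,300:500],(400,360)),cv2.resize(b,(400,360))]); save("l1",im)
for c in ["scene","wrist","top"]:
    if c=="top": capture(c)
    for d in spot_point(c,"bowl_center"): print(c,d["xy"],d["score"])
E
```

```text
[ 393.6533348  -211.09689252  192.34374645] 0.14837261665819204 [-0.59209333  0.57476992 -1.695735  ] [-0.82795408  0.01583533  2.06490668  0.20377075  0.69448649 -0.46869705]
scene [381.5, 213.3] 0.86
scene [254.6, 239.3] 0.66
wrist [394.2, 242.2] 0.93
wrist [409.1, 4.6] 0.58
top [277.0, 265.0] 0.92
top [449.8, 247.0] 0.86
```

View pics/l1.png

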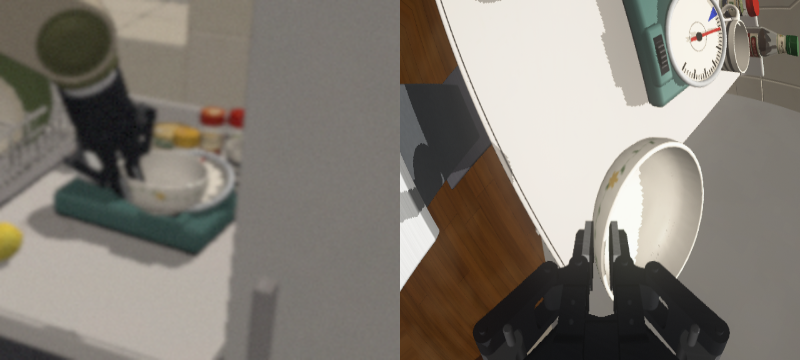

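The scene crop shows the bowl held near its rim and roughly level. The wrist view shows it pinched between the pads. Next I locate it relative to the hand.

```bash
python3 - <<'E'
from h import *
s=sense(); r=R.from_quat(np.array(s["ee_rot"])[[1,2,3,0]])
for l in [[("scene",(381.5,213.3)),("top",(449.8,247.0))],[("wrist",(394.2,242.2)),("top",(449.8,247.0))],[("scene",(381.5,213.3)),("wrist",(394.2,242.2)),("top",(449.8,247.0))]]:
    p=tri(l);print(p,p-s["eef_pos"].round(1))
# rim plane fit by assumption: wrist mask convex contour vs rendered rim circle
m=trace("wrist","bowl_center")[0]["mask"].astype(np.uint8)
c=max(cv2.findContours(m,0,1)[0],key=cv2.contourArea)
cam=camera_model("wrist");K=np.array(cam["mtx"]);Rc=R.from_quat(np.array(cam["rotation"])[[1,2,3,0]])
def proj(P):
    d=Rc.inv().apply(P-np.array(cam["eye"]));rr=np.linalg.norm(d[:,:2],axis=1);th=np.arctan2(rr,d[:,2])
    return d[:,:2]/rr[:,None]*th[:,None]*K[0,0]+K[:2,2]
t=np.linspace(0,2*np.pi,90)
c0=np.c_[57.5*np.cos(t),57.5*np.sin(t),26+0*t]; f0=np.c_[38*np.cos(t),38*np.sin(t),-26+0*t]
from scipy.optimize import minimize
def sil(v):
    Q=R.from_rotvec([v[3],v[4],0]); P=Q.apply(np.r_[c0,f0])+v[:3]; return cv2.convexHull(proj(P).astype(np.float32))
hm=np.zeros((400,640),np.uint8);cv2.fillPoly(hm,[cv2.convexHull(c)],1); hm[290:]=0
def cost(v):
    a=np.zeros((400,640),np.uint8);cv2.fillPoly(a,[(sil(v)*16).astype(int)],1,shift=4);a[290:]=0
    return (a!=hm).sum()
p0=np.r_[tri([("scene",(381.5,213.3)),("wrist",(394.2,242.2)),("top",(449.8,247.0))]),0,0]
best=minimize(cost,p0,method="Nelder-Mead",options=dict(initial_simplex=np.vstack([p0]+[p0+e for e in np.diag([15,15,15,.2,.2])]),maxiter=600))
print(cost(p0),best.fun,hm.sum(),best.x.round(3), (best.x[:3]-s["eef_pos"]).round(1))
E
```

```text
[ 445.  -238.9  172.3] [ 51.1 -27.5 -20.4]
[ 445.2 -241.2  169.2] [ 51.3 -29.8 -23.5]
[ 444.4 -239.   172.3] [ 50.5 -27.6 -20.4]
2789 619.0 20913 [ 4.38548e+02 -2.31466e+02  1.74480e+02 -1.80000e-02 -2.90000e-02] [ 44.6 -20.1 -18.2]
```

```bash
python3 - <<'E'
from h import *
row((622.5,-34,190),61.8,.4);row((622.5,-34,135),61.8,.4);row((622.5,-34,114),61.8,.4)
E
```

```text
shift [26.43 10.72  4.87] turn [-0.002 -0.002 -0.   ]
shift [26.42  8.59  9.94] turn [-0.002 -0.002 -0.   ]
shift [26.42  7.77 11.88] turn [-0.002 -0.002 -0.   ]
```

Emit:
step_arm(commands="0 2 0.8 0.4 0 0 0;0 5 2 0.9 0 0 0;0 8 3.2 1.5 0 0 0;0 11 4.5 2 0 0 0;0 14 5.7 2.6 0 0 0;0 17 6.9 3.1 0 0 0;0 20 8.1 3.7 0 0 0;0 23 9.3 4.2 0 0 0;0 25.4 10.3 4.7 0 0 0;0 26.4 10.7 4.9 0 0 0;0 26.4 10.7 4.9 0 0 0;0 26.4 10 6.6 0 0 0;0 26.4 9.3 8.3 0 0 0;0 26.4 8.6 9.9 0 0 0;0 26.4 8.6 9.9 0 0 0;0 26.4 8.6 9.9 0 0 0")

```text
time_s: 6.48
eef_pos: [621.9, -34.8, 135.7]
ee_rot: [0.169, 0.841, 0.503, 0.102]
force: [0.3, -0.3, -0.7]
grip_width: 0.148
grip_force: 39.9
```

```bash
python3 - <<'E'
from h import *
s=sense();print(s["eef_pos"],s["grip_width"],s["force"])
a=capture("scene");b=capture("top");w=capture("wrist")
for c in ["scene","wrist","top"]:
  for l in ["bowl_center","pan_top","wheel_top"]:
    for d in spot_point(c,l)[:2]: print(c,l,np.round(d["xy"],1),round(d["score"],2))
save("p1",np.hstack([cv2.resize(w,(400,300)),cv2.resize(b[100:250,300:500],(400,300))]))
row((622.5,-34,114),61.8,.4)
E
```

```text
[621.89721655 -34.81450398 135.68403426] 0.14848171110921404 [ 0.27678242 -0.33429281 -0.72405167]
scene bowl_center [253.  233.7] 0.64
scene bowl_center [356.2 191.2] 0.62
scene pan_top [355.5 203.2] 0.56
scene wheel_top [381.7 224.9] 0.88
wrist bowl_center [393.7 242.7] 0.96
wrist wheel_top [335.6 340.6] 0.65
top bowl_center [279.7 265.8] 0.75
top bowl_center [363.6 149.9] 0.55
top wheel_top [411.1 186.7] 0.7
top wheel_top [313.9 118.1] 0.7
shift [ 0.03 -0.88  2.04] turn [-0.001 -0.001  0.   ]
```

View pics/p1.png

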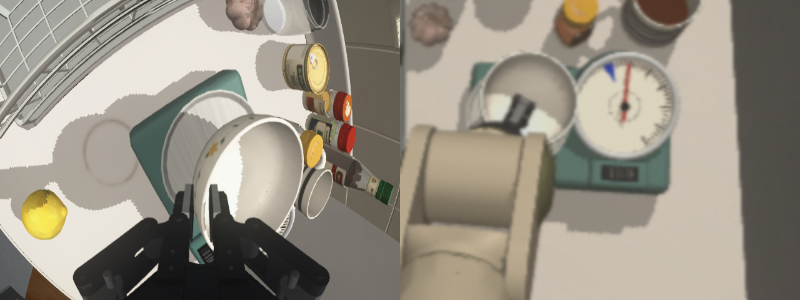

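The left panel shows the bowl over the pan and the right panel shows its rim at about (364.5,148). I check its centring against the pan before setting it down.

```bash
python3 - <<'E'
from h import *
print("rim",onz("top",(364.5,148),143),"ctr",onz("top",(363.6,149.9),117),tri([("wrist",(393.7,242.7)),("top",(363.6,149.9))]),tri([("scene",(356.2,191.2)),("top",(363.6,149.9))]))
print("pan circle",onz("top",(358.75,158.4),75))
E
```

```text
rim [675.  -62.1 143. ] ctr [677.2 -62.4 117. ] [675.  -62.9 114.8] [676.2 -59.4 112.2]
pan circle [666.6 -54.1  75. ]
```

Emit:
step_arm(commands="0 0.1 -0.8 0.5 0 0 0;0 0.1 -1 1 0 0 0;0 0.1 -1.3 1.4 0 0 0;0 0.1 -1.4 1.8 0 0 0;0 0.1 -1.4 1.8 0 0 0;0 0.1 -1.4 1.8 0 0 0;0.4 0.1 -1.4 1.8 0 0 0;0.4 0.1 -1.4 1.8 0 0 0;0.4 0.1 -1.4 1.8 0 0 0;0.4 0.1 -1.4 1.8 0 0 0")

```text
time_s: 7.92
eef_pos: [618.0, -30.7, 114.4]
ee_rot: [0.17, 0.841, 0.503, 0.103]
force: [-0.5, -0.5, -0.2]
grip_width: 0.396
grip_force: 0.0
```

Emit:
step_arm(commands="0.4 0 0 -2.5 0 0 0;0.4 0 0 -5 0 0 0;0.4 0 0 -8 0 0 0;0.4 0 0 -12 0 0 0;0.4 0 0 -12 0 0 0;0.2 0 0 -12 0 0 0")

```text
time_s: 8.42
eef_pos: [577.0, -8.6, 227.0]
ee_rot: [0.171, 0.841, 0.503, 0.104]
force: [-0.4, -0.9, -1.5]
grip_width: 0.272
grip_force: 0.0
```

```bash
python3 - <<'E'
from h import *
s=sense();print(s["eef_pos"],s["joints"].round(2),s["force"])
b=capture("top");w=capture("wrist")
for c in ["wrist","top"]:
  for l in ["bowl_center","wheel_top","needle_tip","dial_zero"]:
    for d in spot_point(c,l)[:2]: print(c,l,np.round(d["xy"],1),round(d["score"],2),onz(c,d["xy"],{"b":92,"w":60,"n":95,"d":95}[l[0]]))
save("p2",np.hstack([cv2.resize(w,(400,300)),cv2.resize(b[100:250,300:500],(400,300))]))
row((600,-181,150),-3.5,0)
E
```

```text
[577.03774847  -8.5722425  226.99954365] [-0.17  0.28  1.65 -0.17  0.83  0.41] [-0.41771241 -0.93600173 -1.45956518]
wrist bowl_center [364.2 180.9] 0.9 [665.9 -52.   92. ]
wrist bowl_center [ 44.6 158.5] 0.82 [442.2 128.4  92. ]
wrist wheel_top [346. 285.] 0.77 [ 600.7 -176.8   60. ]
wrist needle_tip [434.9 262.5] 0.56 [ 708.  -208.8   95. ]
wrist dial_zero [428.9 230.5] 0.89 [ 713.9 -156.1   95. ]
wrist dial_zero [344.5 283.5] 0.43 [ 597.  -140.5   95. ]
top bowl_center [362.2 155.6] 0.59 [669.4 -61.1  92. ]
top wheel_top [411.9 188.4] 0.67 [ 594.  -184.7   60. ]
top wheel_top [381.7 163.2] 0.41 [ 657.7 -112.1   60. ]
top needle_tip [427.2 137.9] 0.6 [ 712.1 -218.9   95. ]
top dial_zero [398.8 132.2] 0.62 [ 726.8 -150.7   95. ]
shift [-14.08   6.52  10.78] turn [ 0.354 -0.228  1.124]
```

View pics/p2.png

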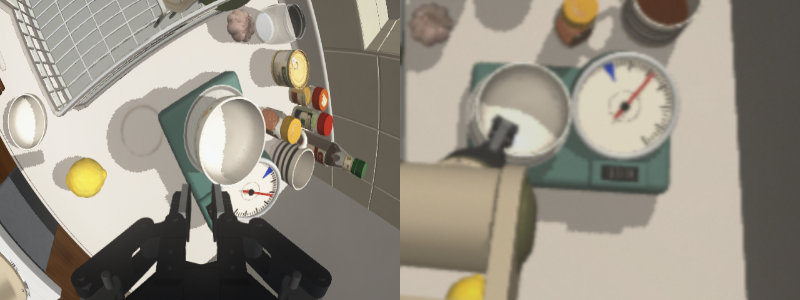

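The right panel shows the bowl standing centred on the pan, the needle about 0.7 rad clockwise, the zero mark at (612,72) in the panel, and the wheel window at (620,173) there. Now to the wheel with the fingers shut.

Emit:
step_arm(commands="0 -14.1 6.5 10.8 0.354 -0.228 1.124;0 -14.1 6.5 10.8 0.354 -0.228 1.124;0 -14.1 6.5 10.8 0.354 -0.228 1.124;0 -14.1 6.5 10.8 0.354 -0.228 1.124;0 -14.1 6.5 10.8 0.354 -0.228 1.124;0 -14.1 6.5 10.8 0.354 -0.228 1.124;0 -14.1 6.5 10.8 0.354 -0.228 1.124;0 -14.1 6.5 10.8 0.354 -0.228 1.124;0 -14.1 6.5 10.8 0.354 -0.228 1.124;0 -14.1 6.5 10.8 0.354 -0.228 1.124;0 -14.1 6.5 10.8 0.354 -0.228 1.124;0 -14.1 6.5 10.8 0.354 -0.228 1.124;0 -14.1 6.5 10.8 0.354 -0.228 1.124", newtons=30)

```text
time_s: 10.0
eef_pos: [599.8, -180.9, 150.1]
ee_rot: [0.0, 1.0, -0.029, 0.0]
force: [0.3, 1.2, 0.3]
grip_width: -0.003
grip_force: 0.0
```

```bash
python3 - <<'E'
from h import *
s=sense();print(s["eef_pos"],s["joints"].round(2),s["force"],s["grip_width"])
b=capture("top");w=capture("wrist");a=capture("scene")
for c in ["wrist","top","scene"]:
  for l in ["bowl_center","wheel_top","needle_tip","dial_zero"]:
    for d in spot_point(c,l)[:2]: print(c,l,np.round(d["xy"],1),round(d["score"],2),onz(c,d["xy"],{"b":92,"w":60,"n":95,"d":95}[l[0]]))
for d in trace("wrist","wheel")[:2]: print(d["rect"],d["score"],[onz("wrist",(d["rect"][0]+i*d["rect"][2]/2,d["rect"][1]+j*d["rect"][3]/2),58) for i,j in [(-1,0),(1,0),(0,-1),(0,1)]])
save("p3",np.hstack([w[:,140:540],cv2.resize(b[100:250,350:500],(400,400))]))
E
```

```text
[ 599.82263418 -180.91417707  150.05617761] [-0.48  0.62  1.3   0.    1.23  1.15] [0.27252209 1.18849546 0.32515395] -0.0026899790793619067
wrist wheel_top [321.2 210.4] 0.76 [ 600.5 -179.9   60. ]
wrist needle_tip [371.1  45.6] 0.69 [ 712.6 -215.3   95. ]
wrist needle_tip [133.6 146.5] 0.34 [666.3 -58.3  95. ]
wrist dial_zero [281.4  32.7] 0.84 [ 723.2 -164.7   95. ]
top bowl_center [360.1 156.2] 0.75 [668. -56.  92.]
top bowl_center [279.8 266.4] 0.62 [404.2 135.7  92. ]
top dial_zero [402.8 133.1] 0.87 [ 724.5 -160.3   95. ]
scene bowl_center [256.8 236.8] 0.91 [304.5  56.1  92. ]
scene bowl_center [355.8 194.8] 0.76 [688.6 -48.2  92. ]
scene wheel_top [381.8 224.5] 0.69 [ 594.  -180.3   60. ]
scene needle_tip [354.5 203.3] 0.58 [620.9 -76.9  95. ]
scene needle_tip [408.7 203.4] 0.44 [ 701.1 -221.    95. ]
scene dial_zero [395.9 200.4] 0.94 [ 703.2 -178.7   95. ]
[322.2, 213.0, 38.3, 18.4] 0.97 [array([ 598.5, -166.2,   58. ]), array([ 596.8, -195.1,   58. ]), array([ 605. , -181.1,   58. ]), array([ 590.1, -180.2,   58. ])]
```

View pics/p3.png

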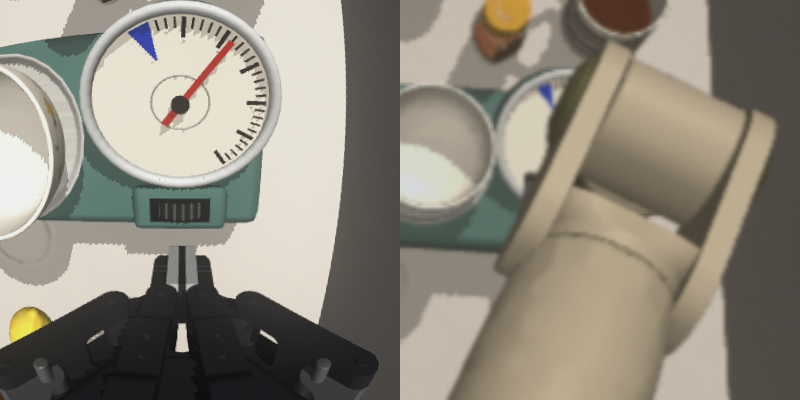

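Emit:
step_arm(commands="0 0 1.1 3 0 0 0;0 0 1.1 5 0 0 0;0 0 1.1 6.4 0 0 0;0 0 1.1 6.8 0 0 0;0 0 1.1 7 0 0 0;0 0 1.1 7 0 0 0")

```text
time_s: 11.3
eef_pos: [599.5, -192.1, 80.7]
ee_rot: [0.0, 1.0, -0.03, 0.001]
force: [-0.7, -0.1, -0.3]
grip_width: 0.001
grip_force: 0.0
```

```bash
cat >> h.py <<'E'
def dial():
    xs=np.array([np.cos(np.radians(-3.5)),np.sin(np.radians(-3.5)),0]); ys=np.array([-xs[1],xs[0],0]); t=np.radians(20)
    up=xs*np.cos(t)+np.array([0,0,np.sin(t)]); n=np.cross(up,ys); c0=np.array([672,-186,80.])
    def hit(px):
        e,d=ray("wrist",px); return e+d*((c0-e)@n)/(d@n)
    im=capture("wrist"); hsv=cv2.cvtColor(im,cv2.COLOR_RGB2HSV)
    h,s,v=[hsv[:,:,i].astype(int) for i in range(3)]
    win=np.zeros(h.shape,bool); 
    for d in trace("wrist","dial")[:1]: 
        win|=cv2.dilate(cv2.convexHull(max(cv2.findContours(d["mask"].astype(np.uint8),0,1)[0],key=cv2.contourArea)).any() and cv2.fillPoly(np.zeros(h.shape,np.uint8),[cv2.convexHull(max(cv2.findContours(d["mask"].astype(np.uint8),0,1)[0],key=cv2.contourArea))],1),np.ones((3,3)))>0
    out={}
    for nm,mk in [("zero",(h>105)&(h<135)&(s>110)),("needle",((h<8)|(h>172))&(s>120))]:
        yy,xx=np.where(mk&win); P=np.array([hit((a,b)) for a,b in zip(xx,yy)]); out[nm]=np.c_[-(P-c0)@ys,(P-c0)@up]  # right, back
    z=out["zero"]; nd=out["needle"]
    vx,vy,x0,y0=cv2.fitLine(nd.astype(np.float32),cv2.DIST_L2,0,.01,.01).ravel()
    if vx*(nd.mean(0)[0])+vy*nd.mean(0)[1]<0: vx,vy=-vx,-vy
    vv=np.array([vx,vy]); pr=(nd-[x0,y0])@vv; tip=np.array([x0,y0])+vv*pr.max()
    ctr=tip-50*vv; zz=z.mean(0)-ctr
    an=np.arctan2(vx,vy); az=np.arctan2(zz[0],zz[1])
    print("needle %.3f zero %.3f diff %.3f"%(an,az,an-az),"ctr",ctr.round(1),"zero r %.1f"%np.hypot(*zz),"n",len(nd),len(z),"tail",pr.min().round(1)-pr.max().round(1))
    return im
E
python3 - <<'E'
from h import *
s=sense();print(s["eef_pos"],s["force"]);dial()
E
```

```text
[ 599.5364247  -192.09757031   80.66933401] [-0.67912222 -0.13450533 -0.34862452]
needle 0.632 zero -0.438 diff 1.071 ctr [-2.6  6.7] zero r 44.3 n 1366 848 tail -66.0
```

Emit:
step_arm(commands="0 0 0 0.2 0 0 0;0 0 0 0.3 0 0 0;0 0 0 0.3 0 0 0")

```text
time_s: 11.65
eef_pos: [599.3, -192.0, 77.4]
ee_rot: [-0.0, 1.0, -0.03, 0.0]
force: [-0.8, -0.1, -0.3]
grip_width: -0.0
grip_force: 0.0
```

Emit:
step_arm(commands="0 0 0 0.1 0 0 0;0 0 0 0.1 0 0 0;0 0 0 0.1 0 0 0")

```text
time_s: 11.9
eef_pos: [599.3, -192.0, 76.2]
ee_rot: [-0.0, 1.0, -0.03, 0.0]
force: [0.3, 0.3, 0.4]
grip_width: -0.001
grip_force: 0.0
```

Emit:
step_arm(commands="0 0 0 0.1 0 0 0;0 0 0 0.1 0 0 0;0 0 0 0.1 0 0 0")

```text
time_s: 12.15
eef_pos: [599.4, -192.2, 75.4]
ee_rot: [0.0, 1.0, -0.03, 0.0]
force: [0.0, -0.5, 1.6]
grip_width: 0.001
grip_force: 1.0
```

Emit:
step_arm(commands="0 0 0 0.07 0 0 0;0 0 0 0.07 0 0 0")

```text
time_s: 12.32
eef_pos: [599.5, -192.5, 75.2]
ee_rot: [0.0, 1.0, -0.03, 0.001]
force: [-0.5, -1.2, 5.1]
grip_width: -0.003
grip_force: 2.6
```

Emit:
step_arm(commands="0 0 -0.3 0 0 0 0;0 0 -0.6 0 0 0 0;0 0 -0.9 0 0 0 0;0 0 -1.2 0 0 0 0;0 0 -1.5 0 0 0 0;0 0 -1.8 0 0 0 0;0 0 -2.1 0 0 0 0;0 0 -2.2 0 0 0 0;0 0 -2.2 0 0 0 0")

```text
time_s: 13.07
eef_pos: [601.1, -169.8, 75.8]
ee_rot: [0.0, 1.0, -0.03, 0.001]
force: [-1.5, 1.9, 9.8]
grip_width: -0.005
grip_force: 5.1
```

```bash
python3 - <<'E'
from h import *
s=sense();print(s["eef_pos"],s["force"]);dial()
E
```

```text
[ 601.1399797  -169.77907665   75.83246426] [-1.47857408  1.89127451  9.8310111 ]
needle 0.632 zero 0.098 diff 0.534 ctr [-4.2  6.2] zero r 39.3 n 1461 378 tail -65.5
```

Emit:
step_arm(commands="0 0 0 -0.5 0 0 0;0 0 0 -1 0 0 0;0 0 1.2 -1 0 0 0;0 0 2.2 -1 0 0 0;0 0 2.2 -0.4 0 0 0;0 0 2.2 -0.1 0 0 0;0 0 2.2 0 0 0 0;0 0 2.2 0 0 0 0;0 0 1.9 0 0 0 0;0 0 1.6 0 0 0 0;0 0 1.3 0 0 0 0;0 0 1 0 0 0 0;0 0 0.7 0 0 0 0;0 0 0.4 0 0 0 0;0 0 0.1 0 0 0 0;0 0 0 0 0 0 0;0 0 0 0 0 0 0")

```text
time_s: 14.58
eef_pos: [601.0, -170.0, 76.2]
ee_rot: [0.0, 1.0, -0.03, 0.001]
force: [-4.5, 2.7, 16.1]
grip_width: -0.002
grip_force: 8.1
```

```bash
python3 - <<'E'
from h import *
s=sense();print(s["eef_pos"],s["force"]);im=dial(); save("d2",cv2.resize(im[0:250,170:470],None,fx=2.3,fy=2.3))
E
```

```text
[ 601.01273111 -169.98181081   76.15520678] [-4.46187133  2.71883788 16.06939656]
needle 0.632 zero 0.643 diff -0.010 ctr [-4.3  6.1] zero r 49.2 n 1444 580 tail -65.5
```

View pics/d2.png

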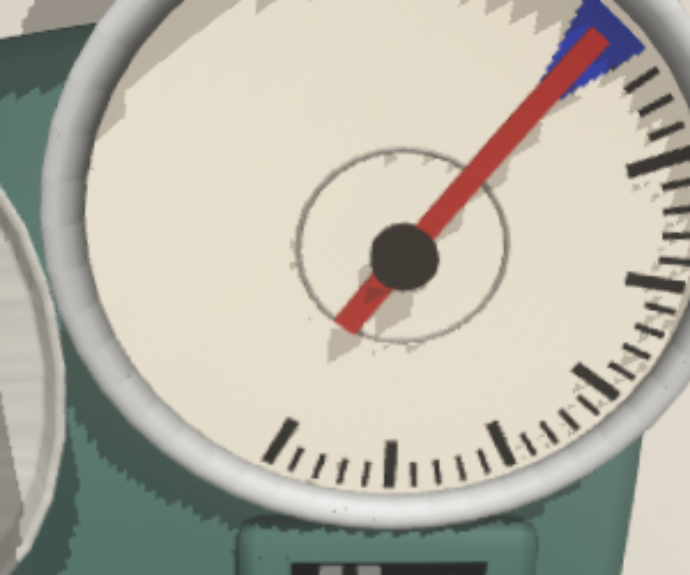

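The blue wedge, at (605,45) in the crop, lies squarely under the needle tip. I'm lifting off straight up and holding.

Emit:
step_arm(commands="0 0 0 -1 0 0 0;0 0 0 -4 0 0 0;0 0 0 -8 0 0 0;0 0 0 -10 0 0 0;0 0 0 -10 0 0 0;0 0 0 -10 0 0 0;0 0 0 -10 0 0 0;0 0 0 -10 0 0 0;0 0 0 -10 0 0 0;0 0 0 -10 0 0 0")

```text
time_s: 15.52
eef_pos: [600.3, -170.0, 173.6]
ee_rot: [-0.0, 1.0, -0.03, -0.001]
force: [-0.3, -0.6, 1.0]
grip_width: 0.005
grip_force: 0.0
```

```bash
python3 - <<'E'
from h import *
dial()
# lemon
capture("top")
for d in trace("top","lemon_center")[:2]:
    yx=np.argwhere(d["mask"]); w=np.array([onz("top",(x,y),28)[:2] for y,x in yx]); ev,V=np.linalg.eigh(np.cov(w.T)); a=V[:,1]
    print(d["score"],w.mean(0).round(1),"axis az",np.degrees(np.arctan2(a[1],a[0])).round(1),"len",(4*np.sqrt(ev)).round(1))
for d in spot_point("top","lemon_center")[:2]: print(onz("top",d["xy"],28),d["score"])
print(sense()["joints"].round(2))
row((500,-60,250),-30,0)
E
```

```text
needle 0.633 zero 0.647 diff -0.014 ctr [-3.1  7.3] zero r 50.1 n 437 176 tail -67.2
0.69 [404.3 305.1] axis az 83.1 len [ 22.3 159.5]
0.68 [441.    9.8] axis az 157.7 len [51.4 71.5]
[438.8  11.5  28. ] 0.56
[-0.46  0.59  1.28  0.    1.27  1.17]
shift [-10.7  -10.38  -7.56] turn [-0.    -0.     0.463]
```

The tare is done, with needle minus zero at −0.01 rad. Now I hover over the lemon.

```bash
python3 - <<'E'
from h import *
row((440,10,180),-22.3,0)
E
```

```text
shift [-17.12 -17.    -0.56] turn [-0.    -0.     0.328]
```

Emit:
step_arm(commands="0 -3 -3 -0.6 0 0 0.08;0.5 -6 -6 -0.6 0 0 0.16;1 -9 -9 -0.6 0 0 0.24;1 -12 -12 -0.6 0 0 0.32;1 -15 -15 -0.6 0 0 0.328;1 -17.1 -17 -0.6 0 0 0.328;1 -17.1 -17 -0.6 0 0 0.328;1 -17.1 -17 -0.6 0 0 0.328;1 -17.1 -17 -0.6 0 0 0.328;1 -17.1 -17 -0.6 0 0 0.328", newtons=25)

```text
time_s: 16.6
eef_pos: [440.9, 9.3, 180.5]
ee_rot: [-0.0, 0.981, -0.194, 0.0]
force: [-0.7, 0.1, -0.1]
grip_width: 1.002
grip_force: 0.0
```

```bash
python3 - <<'E'
from h import *
s=sense();print(s["eef_pos"],s["grip_width"])
w=capture("wrist")
for d in trace("wrist","lemon_center")[:2]:
    yx=np.argwhere(d["mask"]); p=np.array([onz("wrist",(x,y),28)[:2] for y,x in yx[::3]]); ev,V=np.linalg.eigh(np.cov(p.T)); a=V[:,1]
    print(d["score"],p.mean(0).round(1),"axis az",np.degrees(np.arctan2(a[1],a[0])).round(1),"len",(4*np.sqrt(ev)).round(1))
for d in spot_point("wrist","lemon_center")[:2]: print(onz("wrist",d["xy"],28),d["score"])
row((440,10,32),-22.3,0)
E
```

```text
[440.90253611   9.29770371 180.5036985 ] 1.0019688133297304
0.63 [441.1  10.2] axis az 154.5 len [54.6 73.4]
[441.9  11.3  28. ] 0.96
shift [-0.08 -0.03 14.83] turn [-0.    -0.    -0.001]
```

Emit:
step_arm(commands="1 0 -0.1 3.5 0 0 0;1 0 -0.1 7 0 0 0.03;1 0 -0.1 10 0 0 0.03;1 0 -0.1 13 0 0 0.03;1 0 -0.1 14.8 0 0 0.03;1 0 -0.1 14.8 0 0 0.03;1 0 -0.1 14.8 0 0 0.03;0 0 -0.1 14.8 0 0 0.03;0 0 -0.1 14.8 0 0 0.03;0 0 -0.1 14.8 0 0 0.03;0 0 -0.1 14.8 0 0 0.03;0 0 -0.1 14.8 0 0 0.03;0 0 -0.1 14.8 0 0 0.03;0 0 -0.1 12 0 0 0.03;0 0 -0.1 8 0 0 0.03;0 0 -0.1 4 0 0 0.03;0 0 -0.1 -1 0 0 0.03;0 0 -0.1 -1 0 0 0.03;0 0 -0.1 -1 0 0 0.03", newtons=25)

```text
time_s: 18.33
eef_pos: [441.8, 10.7, 193.6]
ee_rot: [-0.0, 0.978, -0.208, 0.004]
force: [-0.0, -0.2, -1.5]
grip_width: 0.618
grip_force: 27.3
```

```bash
python3 - <<'E'
from h import *
capture("wrist"); capture("top")
for d in spot_point("wrist","lemon_center")[:2]: print("lemon",d["xy"],onz("wrist",d["xy"],190-5),d["score"])
for d in spot_point("wrist","bowl_center")[:2]: print("bowlw",onz("wrist",d["xy"],92),d["score"])
for d in trace("top","bowl_center")[:3]: print("rim",onz("top",d["rect"][:2],118),d["rect"],d["score"])
for p in [(668,-56,190),(668,-56,130)]: row(p,-24,0)
E
```

```text
lemon [319.3, 271.7] [442.1  12.2 185. ] 0.76
bowlw [434.1  95.1  92. ] 0.6
rim [665.  -55.7 118. ] [360.9, 154.8, 49.3, 45.2] 0.84
rim [406.4 128.6 118. ] [281.9, 265.4, 33.5, 32.9] 0.67
shift [23.56 -3.15 -0.17] turn [ 0.     0.003 -0.   ]
shift [23.58 -3.15  5.83] turn [ 0.     0.003 -0.   ]
```

Emit:
step_arm(commands="0 2 -0.3 -0.2 0 0 0;0 5 -0.7 -0.2 0 0 0;0 8 -1.1 -0.2 0 0 0;0 11 -1.5 -0.2 0 0 0;0 14 -1.9 -0.2 0 0 0;0 17 -2.3 -0.2 0 0 0;0 20 -2.7 -0.2 0 0 0;0 22.5 -3 -0.2 0 0 0;0 23.5 -3.1 -0.2 0 0 0;0 23.5 -3.1 -0.2 0 0 0;0 23.5 -3.1 2 0 0 0;0 23.5 -3.1 4 0 0 0;0 23.5 -3.1 5.4 0 0 0;0 23.5 -3.1 6 0 0 0;0 23.5 -3.1 6 0 0 0;0 23.5 -3.1 6 0 0 0")

```text
time_s: 19.92
eef_pos: [667.7, -56.2, 130.9]
ee_rot: [-0.0, 0.978, -0.208, 0.0]
force: [-0.3, 0.1, -0.3]
grip_width: 0.622
grip_force: 27.3
```

```bash
python3 - <<'E'
from h import *
s=sense();print(s["eef_pos"],s["force"],s["grip_width"]);capture("wrist")
for d in spot_point("wrist","lemon_center")[:2]: print("lemon",onz("wrist",d["xy"],125),d["score"])
for d in trace("wrist","bowl_center")[:2]: print("rim",onz("wrist",d["rect"][:2],118),d["rect"],d["score"])
E
```

```text
[667.74815384 -56.20160435 130.91126321] [-0.28929658  0.09098164 -0.33457273] 0.6216522794785416
lemon [668.6 -54.9 125. ] 0.67
rim [675.3 -61.5 118. ] [326.9, 250.2, 213.4, 192.2] 0.73
rim [ 703.  -171.9  118. ] [505.4, 118.8, 47.2, 90.5] 0.69
```

Emit:
step_arm(commands="0 0 0 0.4 0 0 0;0 0 0 0.4 0 0 0;0.7 0 0 0.4 0 0 0;0.7 0 0 0.4 0 0 0;0.7 0 0 0.4 0 0 0;0.72 0 0 -1 0 0 0;0.72 0 0 -3 0 0 0;0.72 0 0 -6 0 0 0;0.72 0 0 -10 0 0 0;0.72 -4 0 -12 0 0 0;0.72 -8 0 -12 0 0 0;0.72 -12 0 -12 0 0 0;0.72 -12 0 -12 0 0 0;0.72 -12 0 -12 0 0 0;0.72 -12 0 -12 0 0 0;0.72 -12 0 -12 0 0 0")

```text
time_s: 21.4
eef_pos: [559.3, -8.1, 250.9]
ee_rot: [-0.0, 0.978, -0.208, 0.001]
force: [-0.7, 0.0, 0.0]
grip_width: 0.722
grip_force: 0.0
```

```bash
python3 - <<'E'
from h import *
s=sense();print(s["eef_pos"],s["force"],s["grip_width"])
w=dial();b=capture("top")
for c in ["wrist","top"]:
  for l in ["lemon_center","bowl_center"]:
    for d in spot_point(c,l)[:2]: print(c,l,onz(c,d["xy"],{"b":90,"l":104}[l[0]]),d["score"])
save("f1",np.hstack([w[:,140:540],cv2.resize(b[100:250,330:480],(400,400))]))
E
```

```text
[559.34526617  -8.1119     250.85234962] [-0.74838696  0.02039235  0.03941084] 0.7221076557417488Traceback (most recent call last):
  File "<stdin>", line 3, in <module>
  File "h.py", line 39, in dial
    yy,xx=np.where(mk&win); P=np.array([hit((a,b)) for a,b in zip(xx,yy)]); out[nm]=np.c_[-(P-c0)@ys,(P-c0)@up]  # right, back
                                                                                            ~^~~
ValueError: operands could not be broadcast together with shapes (0,) (3,)
```

```bash
python3 - <<'E'
from h import *
w=capture("wrist");b=capture("top")
for c in ["wrist","top"]:
  for l in ["lemon_center","bowl_center","needle_tip","dial_zero"]:
    for d in spot_point(c,l)[:2]: print(c,l,np.round(d["xy"]),onz(c,d["xy"],{"b":90,"l":104,"n":92,"d":92}[l[0]]),round(d["score"],2))
save("f1",np.hstack([cv2.resize(w[0:280,200:480],(400,400)),cv2.resize(b[100:250,330:480],(400,400))]))
E
```

```text
wrist lemon_center [321.  54.] [669.3 -55.6 104. ] 0.63
wrist bowl_center [272. 302.] [452.9 103.2  90. ] 0.76
top bowl_center [281. 267.] [401.9 132.8  90. ] 0.9
top needle_tip [435. 145.] [ 694.4 -238.5   92. ] 0.57
top dial_zero [422. 133.] [ 725.6 -207.5   92. ] 0.74
```

View pics/f1.png

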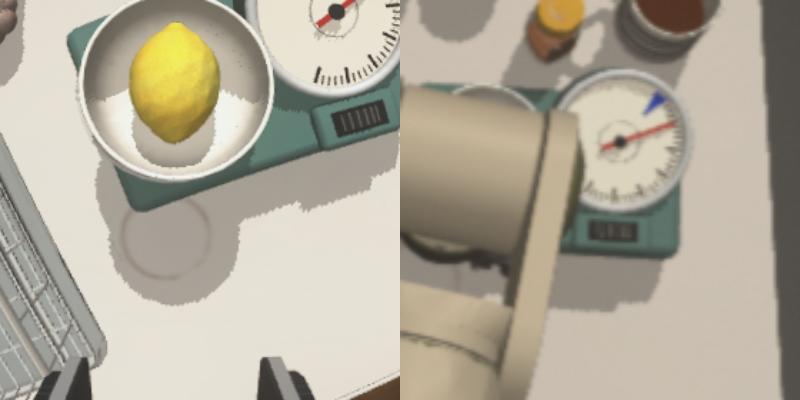

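The left panel shows the lemon lying in the middle of the upright bowl, hand clear. The right panel shows the needle tip at (676,122) about 0.5 rad clockwise of the zero mark at (656,104). I'm handing it in.

```bash
python3 -c "
from rig import *
print(sense()['time_s']); print(finish_job())"
```

```text
22.0
the job is handed in; nothing more can be done
None
```

The job is handed in at 22.0 s. The large bowl stands centred on the pan and the tare came out about 0.01 rad off. The lemon lies in the bowl, with the needle about 0.5 rad past zero by eye (target 0.54). The hand-in returned no verdict.

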